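Lower a sieve shaker's ratchet clamp

ROBOT

A 7-joint arm with a two-finger parallel gripper is mounted at the origin on the work surface. World frame = base frame: x ahead of the robot, y to its left, z up, the work surface at z = 0. Lengths are in m, angles in rad, forces in N, time in s.
With the tool pointing down it reaches from about 0.4 to 0.75 m from the base axis. Payload 19.5 kg.
Tool frame: the origin (TCP) lies on the centre line of the jaws, within the pads' length; the fingertips stand 19 mm ahead of it and the grasp point (between the pads) is the TCP; z points along the fingers, y is the direction in which the jaws open and shut (so a half turn about z gives the same grasp; the last joint's range is limited). The gripper opens to 85 mm and grips with 20 to 120 N. Pads are 22 mm wide; open, the fingers measure 114 mm over their backs; the gripper's body (76 mm by 85 mm) begins 54 mm behind the grasp point. The pads swing forward as they close: fully open they stand 13 mm farther back than shut.
Start: joints at [1.2, 0.707, -0.028, 1.485, 0.022, 0.951, -0.075], TCP at [0.186, -0.544, 0.25] pointing down, gripper open.
Joint ranges: [-2.71, 2.71], [-0.32, 2.16], [-1.57, 1.52], [0, 2.45], [-1.46, 4.6], [0, 2.02], [-2.83, 2.83]. Speed limits (rad/s): [1.89, 1.89, 2.57, 2.57, 3.01, 3.01, 3.01].

INTERFACE

Orientations are given as [roll, pitch, yaw] about the fixed x, y, z axes, in that order (R = Rz(yaw) Ry(pitch) Rx(roll)).
In Python, from workcell import env gives the robot as it stands. Calls block until the motion is done:
- env.goto(position, orientation): joint-space move of the TCP to a pose.
- env.line_to(position, rot=None, v=0.15): straight line of the TCP; rot=None keeps the orientation; v is the mean speed in m/s.
- env.goto_joints(angles): joint-space move.
- env.command_gripper(opening, strength=None): finger opening in m; strength is the grip in N (None keeps the last); returns when the fingers have stopped.
- env.hold(seconds).
- env.inverse_kinematics(position, orientation): joint angles nearest the present ones, or None.
- env.observe(): the state.
- env.snapshot(name): name is "scene" or "top" or "wrist"; returns (picture, depth): 384x512x3 uint8, blue, green, red; 384x512 float32, m along the optical axis (not along the pixel's ray), 0 where there is no reading.
- env.get_calibration(name): a dict with "vfov" (degrees; the focal length in pixels is half the picture's height over the tangent of half this angle, whatever the lens; pixels are square), "cx", "cy" (the principal point, pixels), "eye" and "attitude" of the camera in the world; the wrist camera has in their place "hand_eye" (4x4, takes a point from camera to tool coordinates, whose origin is the TCP and whose axes are the flange's). Camera axes: x right, y up, looking along -z (the intrinsics and any distortion apply to the point x, -y, -z); pixel columns grow to the right and rows downward; lengths in m; the calibration is good to about 2 mm. A picture is of the moment at which its call begins: read the wrist's pose just before it. get_calibration takes no time and is no camera call.
A pose or a line that the arm cannot do raises env.MotionError and nothing moves.
- env.job_done(): hands the job in, once; it reports no verdict.
Trained networks look in the newest picture that a camera, given by its name, has taken for a name from the list of things; names that differ only in an ending like _2 or _b are one class to them, and where a whole thing is asked for, a point or a joint stands for the part that bears it (a point fixed in the world has none). Each returns a list of dicts, best first, with "score" (0 to 1); they miss things now and then, are a little off and sometimes report something else, mostly with a low value. They report only what shows in the picture. A call takes as long as a camera call. They do not tell look-alikes from the thing itself.
- env.spot_in(camera, label): "pixel" ([column, row] in pixels, amid what is visible of it).
The state is a dict: "clock": time; "joint_pos": joint angles; "dq": joint speeds; "joint_efforts": joint torques, N m; "tool_pos": TCP position; "orientation": TCP orientation; "force": force on the tool from outside, world axes, zero at the start; "wrist_torque": the same for the moment, N m; "finger_gap": finger opening in m.
Only numpy, scipy, OpenCV 4.12 (cv2) and the standard library are available. Lean on these libraries where they do the work, as an engineer would, in place of code of your own. Each camera call takes 0.05 s, during which the arm holds its last target. There are 200 camera calls.

TASK

Clamp the sieve stack on the shaker: press the red pawl tab down to its stop so that the ratchet is free, then push the yellow paddle of the clamp arm down, past the teeth, until the arm's rubber pad rests on the lid of the stack. There is nothing to grip or lift: press and push without hammering the lid, leave the sieve stack seated in its place and leave the other things on the bench alone.

Things in the scene. Friction and masses are not known exactly. Their poses are not given: they have to be found in the camera images.
- shaker: sieve shaker, fixed; white base 180 mm (its x) by 290 mm (its y, -100 to +190 mm), 50 mm high. Origin on the bench; z up, yaw within 0.3 rad. At y = -30 mm a round platen, top 58 mm up, with four low lugs holds the stack; slim steel frames at y = +100 and +165 mm carry the hinges of arm and pawl. The arm runs from its hinge to the shaker's -y, the red tab stands out to +y
- clamp_arm (a joint): turn of the clamp arm about a level hinge along the shaker's x, rad: 0 = raised (0.75 above level), grows as the paddle goes down, 0.75 = level, pad flat on the lid. Starts at 0 to 0.10. Its teeth block it at about 0.13 while the pawl is engaged; all three have passed by 0.70. Friction holds it where it is left; with the pawl free 2 to 5 N on the paddle moves it
- pawl (a joint): tilt of the red pawl, a see-saw: 0 = engaged, its nose down between the teeth; grows as the tab is pressed down; nose well clear of the teeth above 0.20; 0.35 = stop. It has no spring and stays where it is put; about 2 to 3 N down on the tab moves it
- tab (a point): middle of the top face of the red tab (40 mm along the shaker's x, 32 mm along y), the place to press. About 246 mm above the bench at the start, sinks 22 mm to the stop. It stands 60 mm to the shaker's +y of the pawl's hinge, which is 225 mm above the bench; nothing stands above it
- paddle (a point): middle of the top face of the yellow paddle at the arm's end, 70 mm (shaker's x) by 45 mm, 10 mm thick, the place to push. With the arm level it lies 195 mm out from the hinge axis and 18 mm above it (196 mm radius); at the start 297 to 311 mm above the bench, sloping with the arm, and 183 mm with the arm level
- clamp_hinge (a point): centre of the arm's hinge, fixed to the shaker, 165 mm above the bench. Around it turns an aluminium disc of 58 mm radius with the teeth on top (to 68 mm radius)
- pad (a point): middle of the underside of the round rubber pad (40 mm wide) under the arm, 130 mm from the hinge; it comes to rest on the middle of the lid
- sieve_stack: loose stack of two brass test sieves with pan and steel lid, 104 mm across, 82 mm high, 0.9 kg, standing on the platen. Origin: centre of its underside; z up; the lid's top is 140 mm above the bench
- jar_a: loose clear jar with blue cap, 48 mm across, 75 mm high; origin under its centre; leave alone
- jar_b: loose clear jar with orange cap, 48 mm across, 75 mm high; origin under its centre; leave alone
- weight: loose steel weight, 40 mm across, 45 mm high; origin under its centre; leave alone
- white_bottle: loose white bottle, 68 mm across, 130 mm high; origin under its centre; leave alone
- spare_sieve: loose brass sieve, 104 mm across, 28 mm high, on the bench beside the shaker; origin under its centre; leave alone
- brush: loose sieve brush lying on the bench on the tab's side of the shaker; leave alone
- carton: cardboard box 110 x 130 mm, 90 mm high, behind the shaker; origin under its centre; leave alone
- lid_top (a point): middle of the lid's top face, on the sieve stack, 82 mm above the stack's underside
Not all that is in view belongs to the job. What is shaped like the sieve_stack but green or turquoise is not meant.

How it is judged:
By the outcome, as a careful person would: the job done as asked, in the order asked, and still so for the second after the job is handed in, with the robot touching nothing.
It also fails if it takes over 54 s, if anything falls off the work surface, if the arm or the gripper's body presses on something with over 40 N, if the wrist force passes 120 N, or if a joint passes its speed limit or range.

## Working session

There is one attempt and no reset: what is moved stays moved. The work goes in short steps, each a Python script; the robot and the scene stay as the last script left them, time stands still between calls to the robot, and variables do not carry over. Pictures are saved under pics/ and viewed, about 8 in all and at most 12, crops included, and the job is handed in when it is done.

```bash
mkdir -p pics; ls
cat > h.py <<'E'
import numpy as np, cv2
from scipy.spatial.transform import Rotation as R
from workcell import env
def cal(n):
    c=env.get_calibration(n); return c
def world(n,depth,px,c=None):
    c=c or cal(n); u,v=px; f=192/np.tan(np.radians(c['vfov'])/2)
    d=depth[int(round(v)),int(round(u))]
    p=np.array([(u-c['cx'])/f*d,-(v-c['cy'])/f*d,-d])
    A=np.array(c['attitude'])
    M=A if A.shape==(3,3) else R.from_euler('xyz',A).as_matrix()
    return M@p+np.array(c['eye'])
E
python3 - <<'E'
from h import *
for n in('scene','top'):
    im,d=env.snapshot(n); cv2.imwrite(f'pics/{n}0.png',im); np.save(f'{n}.npy',d)
    print(n,cal(n))
    for l in('tab','paddle','sieve_stack','lid_top','shaker','clamp_hinge','white_bottle','carton','brush'):
        try:
            for r in env.spot_in(n,l)[:2]: print(l,r,world(n,d,r['pixel']).round(3))
        except Exception as e: print(l,e)
print(cal('wrist')); print(env.observe())
E
```

```text
pics
scene {'vfov': 50.56105668675345, 'cx': 258.2524219657536, 'cy': 196.61470222559512, 'eye': array([1.25549821, 0.04430786, 1.06459113]), 'attitude': array([ 0.66868939, -0.01192178,  1.72824665])}
tab {'pixel': [331.9, 189.7], 'score': 0.7} [0.559 0.139 0.244]
tab {'pixel': [264.7, 191.0], 'score': 0.49} [ 0.432 -0.053  0.045]
paddle {'pixel': [281.5, 192.6], 'score': 0.96} [0.562 0.008 0.209]
sieve_stack {'pixel': [156.5, 178.1], 'score': 0.91} [ 0.466 -0.397  0.081]
sieve_stack {'pixel': [134.2, 236.4], 'score': 0.87} [ 0.686 -0.393  0.078]
lid_top {'pixel': [154.2, 181.4], 'score': 0.95} [ 0.482 -0.399  0.083]
lid_top {'pixel': [136.9, 233.3], 'score': 0.89} [ 0.675 -0.389  0.079]
shaker {'pixel': [282.5, 222.5], 'score': 0.78} [0.548 0.019 0.05 ]
clamp_hinge {'pixel': [287.3, 222.8], 'score': 0.76} [0.545 0.033 0.047]
white_bottle {'pixel': [196.4, 252.1], 'score': 0.79} [ 0.719 -0.2    0.1  ]
carton {'pixel': [274.9, 283.9], 'score': 0.85} [0.772 0.024 0.088]
brush {'pixel': [267.1, 187.6], 'score': 0.19} [ 0.563 -0.031  0.223]
top {'vfov': 46.073304546633295, 'cx': 255.392
[... 1633 characters left out ...]
0e+00]])}
{'clock': 1.0, 'joint_pos': array([ 1.20027717,  0.70651758, -0.02756744,  1.48460172,  0.02197986,
        0.95085266, -0.07552586]), 'dq': array([ 0.00038237, -0.00020933, -0.00088383,  0.00024238, -0.00097854,
       -0.00092871, -0.00084026]), 'joint_efforts': array([-1.47558145e-03, -8.83006668e+01,  1.23344164e+00, -2.36381721e+01,
        1.69814756e-02,  1.89151266e-03,  7.50694738e-06]), 'tool_pos': array([ 0.18567151, -0.54418455,  0.25025777]), 'orientation': array([-3.14151502e+00, -1.13204334e-06,  3.28736895e-01]), 'force': array([-0.23515433, -0.27506723,  0.23414388]), 'wrist_torque': array([-0.01213162, -0.02529541,  0.0439721 ]), 'finger_gap': 0.08544251022128727}
```

Run:
```python
import cv2,numpy as np
a=cv2.imread('pics/scene0.png');b=cv2.imread('pics/top0.png')
c=cv2.resize(b[110:310,110:410],(795,530),interpolation=2)
cv2.imwrite('pics/topc.png',c)
c=cv2.resize(a[110:310,110:410],(795,530),interpolation=2)
cv2.imwrite('pics/scenec.png',c)
```

```text
(no output)
```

View pics/topc.png

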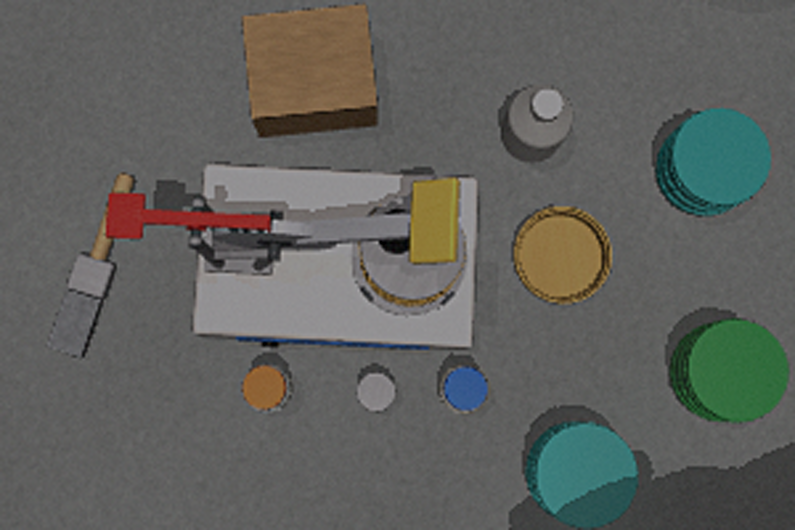

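View pics/scenec.png

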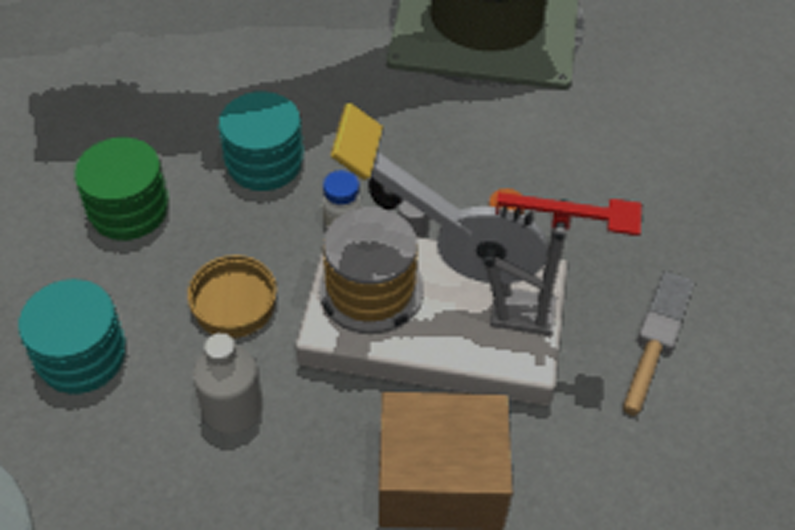

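The top crop shows the red tab at about (125,215), the yellow paddle at (435,220) and the stack under the arm. The green and turquoise stacks on the right are look-alikes, and there is only one red tab and one yellow paddle. Next I measure both by colour and depth.

Run:
```python
from h import *
P={}
for n in('top','scene'):
    im=cv2.imread(f'pics/{n}0.png'); d=np.load(f'{n}.npy'); h=cv2.cvtColor(im,cv2.COLOR_BGR2HSV)
    S=(h[...,1]>150)&(h[...,2]>60)
    for k,m in(('red',S&((h[...,0]<5)|(h[...,0]>174))),('yel',S&(h[...,0]>23)&(h[...,0]<33))):
        q=np.argwhere(m); w=np.array([world(n,d,(c,r)) for r,c in q]); w=w[w[:,2]>.2]
        w=w[(abs(w[:,0]-.55)<.1)]
        if k=='red':
            ym=w[:,1].max(); t=w[(w[:,1]>ym-.034)&(w[:,2]>np.median(w[w[:,1]>ym-.03,2])-.008)]; bar=w[w[:,1]<ym-.045]
            print(n,'bar',np.polyfit(bar[:,1],bar[:,0],1),bar.min(0).round(3),bar.max(0).round(3))
            w=t
        print(n,k,len(w),w.mean(0).round(4),((w.min(0)+w.max(0))/2).round(4),w.min(0).round(3),w.max(0).round(3))
    # base edges
    z=50
```

```text
top bar [0.01101421 0.55391986] [0.548 0.049 0.23 ] [0.562 0.145 0.252]
top red 232 [0.5564 0.1744 0.2467] [0.5566 0.1742 0.2467] [0.537 0.158 0.242] [0.576 0.19  0.252]
top yel 118 [ 0.5447 -0.0963  0.308 ] [ 0.5518 -0.0917  0.303 ] [ 0.518 -0.109  0.287] [ 0.585 -0.075  0.319]
scene bar [0.02465315 0.55565203] [0.549 0.049 0.226] [0.566 0.142 0.249]
scene red 155 [0.5596 0.1729 0.245 ] [0.5577 0.1712 0.244 ] [0.536 0.154 0.239] [0.579 0.188 0.249]
scene yel 39 [ 0.5496 -0.1078  0.3134] [ 0.5507 -0.1     0.3073] [ 0.517 -0.112  0.297] [ 0.584 -0.088  0.317]
```

Tab about (0.557, 0.173, 0.246) and paddle about (0.551, -0.092, 0.304). Both heights fit the description. The shaker yaw comes out near -0.02, and the implied hinge at y≈0.048 predicts the paddle correctly. I'll shut the gripper, go high, then hover over the tab.

Run:
```python
from h import *
pi=np.pi
env.command_gripper(0.0,20)
o=env.observe(); p=o['tool_pos']
env.line_to([p[0],p[1],.42],v=.25)
for yaw in(-.02,pi/2-.02,-pi/2-.02):
    for pos in([.557,.173,.42],[.557,.173,.24]):
        print(yaw,env.inverse_kinematics(pos,[pi,0,yaw]))
    H=np.array([.5545,.048,.165])
    for q in(.05,.4,.75):
        t=.75-q; off=.019+.02
        r=195e-3;s=18e-3
        c=H+[-.02*r,-(r*np.cos(t)-s*np.sin(t)),r*np.sin(t)+s*np.cos(t)]
        z=np.array([0,-np.sin(t),-np.cos(t)]); rr=(R.from_euler('x',pi-t)*R.from_euler('z',-yaw)).as_euler('xyz')
        print(q,c,rr,env.inverse_kinematics(c-z*off,rr))
env.goto([.557,.175,.42],[pi,0,-.02])
env.goto([.557,.175,.32],[pi,0,-.02])
o=env.observe();print(o['clock'],o['tool_pos'],o['orientation'],o['force'],o['finger_gap'])
im,d=env.snapshot('wrist');cv2.imwrite('pics/w1.png',im)
im,d=env.snapshot('scene');cv2.imwrite('pics/s1.png',cv2.resize(im[60:320,180:440],(600,600)))
```

```text
-0.02 [-0.18467119  0.61494537 -0.39424133  1.07653809  0.22420938  1.48927123
 -2.1216029 ]
-0.02 [-0.27954048  0.7325866  -0.15418635  1.4657261   0.12633787  0.95299315
 -2.05881337]
0.05 [ 0.5506     -0.08954831  0.30438961] [ 2.4416912  -0.01288385 -0.01529769] [-0.3221344   0.67496165  0.09127426  1.50441838  0.65930862  1.24065031
 -2.14585407]
0.4 [ 0.5506     -0.12900552  0.24877378] [ 2.79165707 -0.00685755 -0.01878775] [-0.08850665  0.65325625  0.1139996   1.55041041  0.34297317  0.96859293
 -1.78812876]
0.75 [ 0.5506 -0.147   0.183 ] [ 3.14159265  0.         -0.02      ] [ 0.20276324  0.73263405  0.00400372  1.54458677 -0.00352022  0.86437887
 -1.38277163]
1.5507963267948965 [-0.05068928  0.65942906 -0.73595744  1.07097926  0.42394686  1.5510277
 -0.70087232]
1.5507963267948965 [-0.02544491  0.80145434 -0.69976854  1.4564628   0.55047267  1.08536111
 -0.85417334]
0.05 [ 0.5506     -0.08954831  0.30438961] [3.1247496  0.69983156 1.54464961] [-0.15666136  0.67702944 -0.23135232  1.49836362  0.81151707  1.37363056
 -0.70965861]
0.4 [ 0.5506     -0.12900552  0.24877378] [3.13
[... 420 characters left out ...]
34748744  1.44969035  0.99560224  1.44569884
  1.94404803]
0.05 [ 0.5506     -0.08954831  0.30438961] [-3.1247496  -0.69983156 -1.59694304] [ 0.2236016   0.86837908 -1.12655374  1.48487874  1.18270682  1.88459088
  2.1457476 ]
0.4 [ 0.5506     -0.12900552  0.24877378] [-3.1342927  -0.349927   -1.59208675] [-0.53602475  0.97693347  1.29723378  1.56446071 -0.70700415  1.08892163
 -2.37558405]
0.75 [ 0.5506 -0.147   0.183 ] [-3.14159265  0.         -1.59079633] [-0.00683402  0.77293576  0.42987173  1.55192957 -0.38039986  0.90065693
 -2.6078682 ]
5.925 [0.55750096 0.1748786  0.32122231] [-3.14124497e+00 -8.33751504e-04 -2.05202066e-02] [-0.14902817 -0.13950736  1.61374948] 6.581382997292207e-05
```

View pics/s1.png

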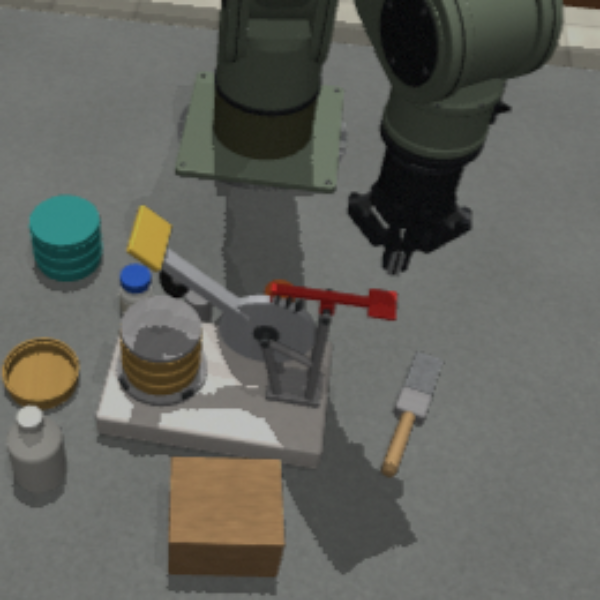

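View pics/w1.png

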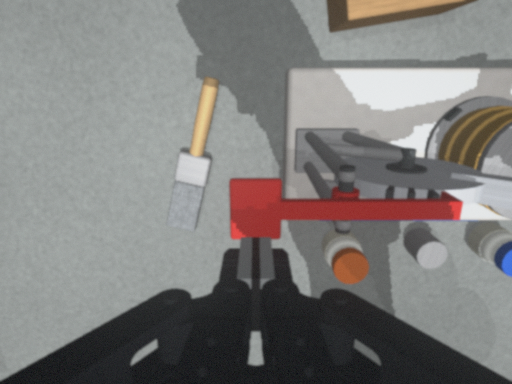

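The fingertips hang right over the tab (scene crop tip at 397,268, tab at 383,303; wrist view tab centre at column 255). I press in small force-checked steps.

Run:
```python
from h import *
env.line_to([.557,.175,.272],v=.1)
f0=env.observe()['force'][2]; z=.272
while z>.229:
    z-=.003
    env.line_to([.557,.175,z],v=.04)
    o=env.observe(); f=o['force']
    print(round(o['clock'],2),round(z-.019,3),o['tool_pos'][2].round(4)-.019,f.round(1),round(f0,1))
    if f[2]-f0>12: break
env.line_to([.557,.175,.32],v=.15)
im,d=env.snapshot('scene');cv2.imwrite('pics/s2.png',cv2.resize(im[130:290,210:370],(640,640)))
h=cv2.cvtColor(im,cv2.COLOR_BGR2HSV)
q=np.argwhere((h[...,1]>150)&(h[...,2]>60)&((h[...,0]<5)|(h[...,0]>174)))
w=np.array([world('scene',d,(c,r)) for r,c in q]);w=w[(w[:,2]>.18)&(abs(w[:,0]-.55)<.1)]
t=w[w[:,1]>w[:,1].max()-.03];print('tab',t.mean(0),'nose',w[w[:,1]<w[:,1].min()+.02].mean(0));print(env.observe()['clock'])
```

```text
6.91 0.25 0.2502 [ 0.  -0.2 -0.1] 0.1
7.16 0.247 0.24690000000000004 [-0.1  0.1  0.2] 0.1
7.41 0.244 0.24390000000000003 [-0.2  0.2 -0.1] 0.1
7.66 0.241 0.2408 [0.3 0.4 0.4] 0.1
7.91 0.238 0.23779999999999998 [0.4 1.2 1.1] 0.1
8.16 0.235 0.23480000000000004 [-0.4  0.2  0.3] 0.1
8.41 0.232 0.23180000000000003 [-0.3  0.1  0.6] 0.1
8.66 0.229 0.2288 [-0.9  0.8  0.4] 0.1
8.91 0.226 0.22690000000000002 [-4.9 -0.5 17.3] 0.1
tab [0.56035674 0.17571365 0.22386272] nose [0.55684716 0.06351517 0.26171802]
9.6083
```

View pics/s2.png

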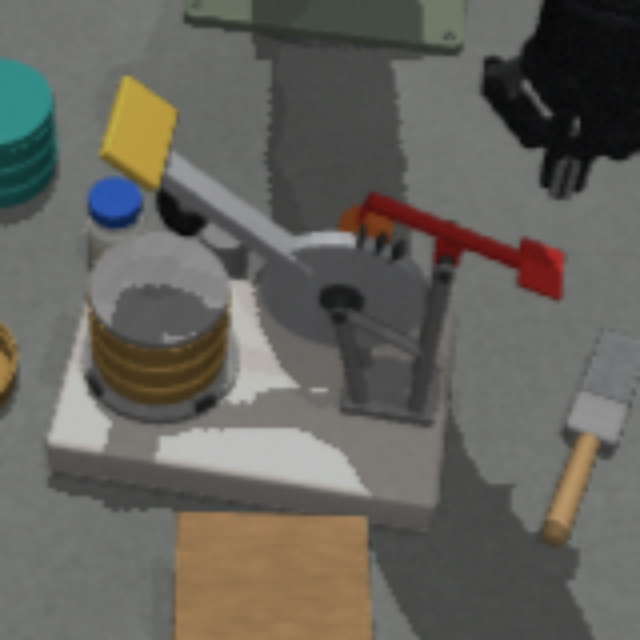

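The pawl is at its stop: the tab sank to z=0.224 and its nose is lifted clear at crop (370,205). The force rose only at the end. Next is the paddle, following its arc with the tool normal to its face.

```bash
cat > arc.py <<'E'
from h import *
pi=np.pi; H=np.array([.5545,.048,.165])
def pose(q,gap=0):
    t=.75-q; r=.195;s=.018
    c=H+[-.02*r,-(r*np.cos(t)-s*np.sin(t)),r*np.sin(t)+s*np.cos(t)]
    z=np.array([0,-np.sin(t),-np.cos(t)])
    return c-z*(.019+gap), (R.from_euler('x',pi-t)*R.from_euler('z',-.02)*R.from_euler('z',.04)).as_euler('xyz')
E
python3 - <<'E'
from arc import *
env.line_to([.557,.175,.42],v=.25)
p,o=pose(0,.06); env.goto(p+[0,.02,.04],o)
p,o=pose(0,.03); env.line_to(p,rot=o,v=.15)
f0=env.observe()['force']
q=-.04; p,o=pose(q); env.line_to(p,rot=o,v=.08)
while q<.60:
    q+=.04; p,o=pose(q); env.line_to(p,rot=o,v=.06)
    s=env.observe(); f=s['force']-f0
    print(round(s['clock'],2),round(q,2),f.round(1))
    if np.linalg.norm(f)>10: print('STOP');break
im,d=env.snapshot('scene');cv2.imwrite('pics/s3.png',cv2.resize(im[130:290,210:370],(640,640)))
E
```

```text
12.28 0.0 [1.2 0.4 0.4]
12.56 0.04 [0.4 0.  1.1]
12.84 0.08 [ 0.2 -0.6 -0.4]
13.12 0.12 [ 1.4 -0.5  0.7]
13.41 0.16 [-0.6  0.3 -0.3]
13.69 0.2 [-0.   0.1  0.9]
13.97 0.24 [ 0.  -0.2  0.4]
14.26 0.28 [0.5 0.4 0.1]
14.54 0.32 [0.5 0.3 0.2]
14.82 0.36 [-0.2  0.1  0. ]
15.11 0.4 [0.9 1.3 0.1]
15.39 0.44 [0.7 0.2 0.5]
15.68 0.48 [ 0.1 -0.1  1.1]
15.96 0.52 [ 0.4 -0.7  0.2]
16.24 0.56 [ 0.4 -0.1 -0.3]
16.52 0.6 [-0.7  0.   0.1]
```

View pics/s3.png

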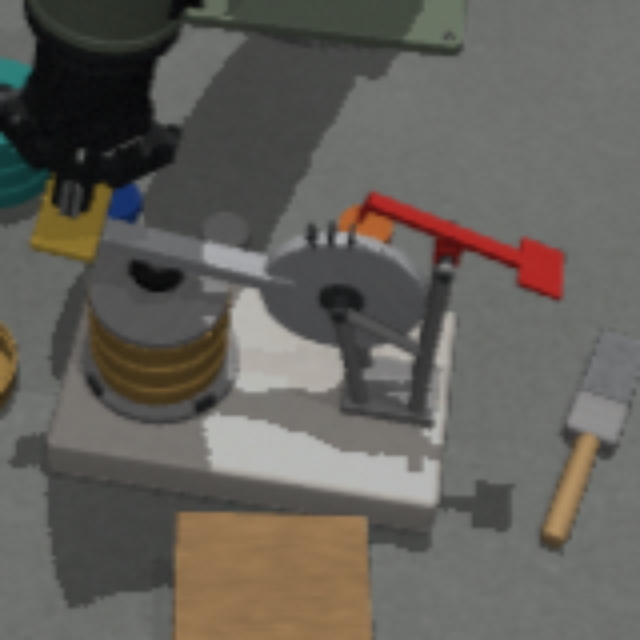

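The arm follows the paddle, the teeth have moved past and the pawl stays up. I finish the last part slowly, stopping on force.

Run:
```python
from arc import *
f0=env.observe()['force']; q=.60; k=0
while q<.80:
    q+=.02 if q<.68 else .006
    p,o=pose(min(q,.75)); p[2]-=max(0,q-.75)*.196
    env.line_to(p,rot=o,v=.03)
    s=env.observe(); f=s['force']
    print(round(s['clock'],2),round(q,3),s['tool_pos'][2].round(4)-.019,f.round(1))
    if f[2]>9: print('contact');break
env.hold(.3);print(env.observe()['force'].round(1))
p=env.observe()['tool_pos'];env.line_to(p+[0,0,.06],v=.08);env.line_to(p+[-.0,-.0,.2],v=.25)
env.hold(.3)
for n in('scene','top'):
    im,d=env.snapshot(n);cv2.imwrite(f'pics/{n}4.png',cv2.resize(im[130:290,210:370],(640,640)) if n=='scene' else cv2.resize(im[110:310,110:410],(795,530)))
    h=cv2.cvtColor(im,cv2.COLOR_BGR2HSV);S=(h[...,1]>150)&(h[...,2]>60)
    for k,m in(('red',S&((h[...,0]<5)|(h[...,0]>174))),('yel',S&(h[...,0]>23)&(h[...,0]<33))):
        w=np.array([world(n,d,(c,r)) for r,c in np.argwhere(m)]);w=w[(w[:,2]>.15)&(abs(w[:,0]-.55)<.1)]
        if not len(w): continue
        if k=='red': w=w[w[:,1]>w[:,1].max()-.03]
        print(n,k,len(w),np.median(w,0).round(4),w.min(0).round(3),w.max(0).round(3),'dz/dy',np.polyfit(w[:,1],w[:,2],1)[0].round(3))
s=env.observe();print(s['clock'],s['tool_pos'],s['force'])
```

```text
16.86 0.62 0.2079 [-0.8  0.6 -0.7]
17.14 0.64 0.20400000000000001 [-0.4 -0.4  0.3]
17.43 0.66 0.2001 [-0.5  0.1  1.1]
17.71 0.68 0.1963 [-0.1  0.1 -0.8]
17.96 0.686 0.1953 [ 0.3 -0.6  1.4]
18.21 0.692 0.1942 [ 0.1 -1.2  0.3]
18.46 0.698 0.193 [ 0.7 -0.2  0.5]
18.71 0.704 0.1918 [ 0.5 -0.2  0.6]
18.96 0.71 0.1907 [-0.6 -0.4 -0. ]
19.21 0.716 0.1895 [-0.8 -0.3  0.3]
19.46 0.722 0.18830000000000002 [-0.6 -0.2  0.7]
19.71 0.728 0.1872 [-0.1 -0.6 -1.1]
19.96 0.734 0.186 [-0.  -0.4 -0.2]
20.21 0.74 0.18480000000000002 [ 0.1 -0.6 -1.1]
20.46 0.746 0.1837 [0.1 0.3 0.1]
20.71 0.752 0.18300000000000002 [-2.3  1.  10. ]
contact
[-2.1  0.7  9.8]
scene red 130 [0.5598 0.176  0.2235] [0.539 0.162 0.214] [0.58  0.19  0.232] dz/dy -0.359
scene yel 2 [ 0.5648 -0.1671  0.181 ] [ 0.559 -0.167  0.181] [ 0.57  -0.167  0.181] dz/dy -0.743
top red 187 [0.5556 0.177  0.2252] [0.538 0.163 0.218] [0.575 0.192 0.233] dz/dy -0.359Traceback (most recent call last):
  File "<stdin>", line 17, in <module>
IndexError: too many indices for array: array is 1-dimensional, but 2 were indexed
```

View pics/scene4.png

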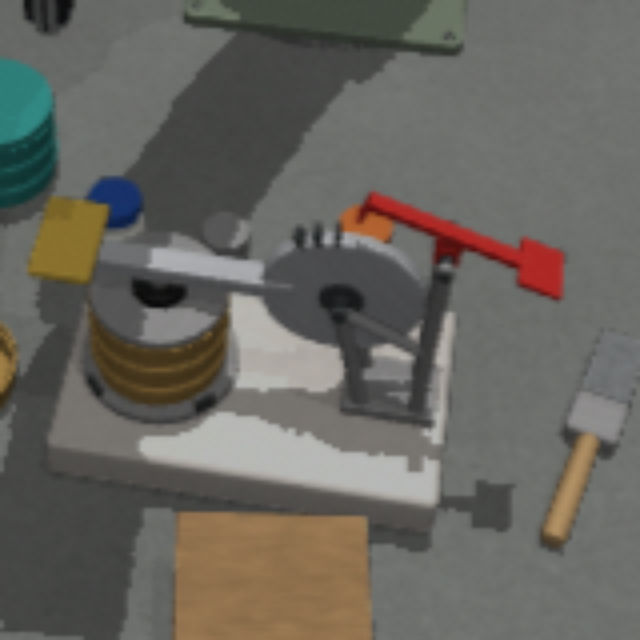

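The paddle (68,240) looks level, with the pad on the lid (160,285) and the stack upright. I check the paddle's height and slope numerically, then hand in if both are right.

Run:
```python
from h import *
im,d=env.snapshot('scene')
w=np.array([world('scene',d,(c,r)) for r in range(182,199) for c in range(219,236)])
w=w[(w[:,2]>.16)&(w[:,2]<.21)]
A=np.c_[w[:,:2],np.ones(len(w))];k=np.linalg.lstsq(A,w[:,2],rcond=None)[0]
print(len(w),np.median(w,0),'slopes',k[:2]); s=env.observe(); print(s['clock'],s['tool_pos'],s['force'])
if abs(np.median(w[:,2])-.183)<.004 and abs(k[1])<.08: env.job_done();print('done')
```

```text
273 [ 0.55639509 -0.14364116  0.18286185] slopes [ 0.00705877 -0.07934399]
23.075 [ 0.55066418 -0.14692014  0.40184195] [-0.40335919 -0.24925699  0.12534031]
the job is handed in; nothing more can be done
done
```

The clamp is closed and I handed the job in at about 23 s of the 54 s allowed. The interface reports no verdict.

- **Pawl:** I pressed the red tab until it hit its stop, at about 17 N. It sank 22 mm, and the last pictures still show it there, with its nose clear of the teeth.
- **Clamp arm:** I pushed the paddle round its arc with almost no resistance, past the teeth. In the last slow 1 mm steps the force rose sharply to 10 N at a paddle height of 183 mm, which is the level height given for the pad on the lid. Then I backed the robot straight up to about 0.40 m.

**Last checks**
- **Paddle height:** 183 mm, as it should be.
- **Paddle slope:** the depth fit gave 0.079 rad, only just inside my 0.08 limit. That patch may include pixels from the arm or the paddle's side, so I trusted the height and the contact force more.
- **Other things:** by eye, the scene picture shows the stack upright in its place, and the other things in that view look undisturbed.
- **Failed check:** the colour check of the paddle failed because the paddle was in shadow: only 2 pixels in the scene view and none in the top view, which stopped that script. The depth measurement replaced it. I did not view the final top picture.

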